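Fit the transport keeper over a foot-switch plunger

ROBOT

A 7-joint arm with a two-finger parallel gripper is mounted at the origin on the work surface. World frame = base frame: x ahead of the robot, y to its left, z up, the work surface at z = 0. Lengths are in m, angles in rad, forces in N, time in s.
With the tool pointing down it reaches from about 0.35 to 0.9 m from the base axis. Payload 19.9 kg.
Tool frame: the origin (TCP) lies at the very end of the fingers, on their centre line; the grasp point (between the pads) lies 19 mm behind it; z points along the fingers, y is the direction in which the jaws open and shut (so a half turn about z gives the same grasp; the last joint's range is limited). The gripper opens to 94 mm and grips with 3 to 60 N. Pads are 16 mm wide; open, the fingers measure 119 mm over their backs; the gripper's body (75 mm by 177 mm) begins 78 mm behind the grasp point.
Start: joints at [-1.383, 0.417, -0.01, 1.614, 0.005, 1.111, -0.053], TCP at [0.142, 0.609, 0.205] pointing down, gripper open.
Joint ranges: [-2.81, 2.81], [-0.39, 2.02], [-1.27, 1.25], [0.06, 2.57], [-1.19, 4.33], [0.19, 2], [-2.82, 2.82]. Speed limits (rad/s): [1.89, 1.89, 2.39, 2.39, 3.01, 3.01, 3.01].

INTERFACE

Orientations are given as a unit quaternion [x, y, z, w].
In Python, from bench import sensors, snapshot, order, finder gives the robot as it stands.
- The arm moves only by the tool send_rows, never from a script. Its argument "plan" is a list of rows, each a list of 3 entries, a list of its own where there are three numbers: the opening, from 0 (shut) to 1 (fully open), then the shift along the world's x, y, z as a fraction of full scale, then the turn, a rotation vector about the world's x, y, z as a fraction of full scale. In form: [[hand, [x, y, z], [wx, wy, wz]], ...]. A call has 1 to 10 rows; each row shifts and turns the pose as measured when the row begins; what a row does not reach is not made up. Full scale, the value 1, is 40 mm for a shift and 5 degrees for a turn. A row lasts 1/8 s, in which the tool goes at most 62.5 mm and 10.7 degrees, less where a joint would pass 70% of its speed; a pose out of reach is approached as far as the arm can. A call with a number of a shift or a turn outside -1 to 1 is refused whole. A call with a gripper value outside its range is refused whole. The fingers move at their own pace and stop on an object; the grip force is fixed at half the most. Time passes only in rows, so rows that do not move let the fingers close. It gives the time, the measured TCP pose, the force and the opening at its end, in the units of the state.
- sensors.get_state(): the state, without advancing time (a new reading comes with each control period).
- snapshot(name): name is "scene" or "top"; returns a dict with "img" (480x640x3 uint8, red, green, blue), "fx", "fy", "cx", "cy" (pixels), "extrinsics" (4x4, takes a point from world to camera coordinates). Camera axes: x right, y up, looking along -z (the intrinsics and any distortion apply to the point x, -y, -z); pixel columns grow to the right and rows downward; lengths in m; the calibration is good to about 2 mm. A picture is of the moment at which its call begins. There is no depth.
- order.hand_in(): hands the job in, once; it reports no verdict.
Trained networks look in a picture, given as the dict that the camera call returned (one of the last four; its "shot" number tells which), for a name from the list of things; names that differ only in an ending like _2 or _b are one class to them, and where a whole thing is asked for, a point or a joint stands for the part that bears it (a point fixed in the world has none). Each returns a list of dicts, best first, with "p" (0 to 1); they miss things now and then, are a little off and sometimes report something else, mostly with a low value. They report only what shows in the picture. A call takes as long as a camera call. They do not tell look-alikes from the thing itself.
- finder.spot_in(picture, thing): "xy" ([column, row] in pixels, amid what is visible of it).
- finder.outline_of(picture, thing): "pixels" (480x640 bool, what is visible of it) and "xy" ([column, row] in pixels, amid what is visible of it).
- finder.tip_of(picture, thing): "xy" ([column, row] in pixels: a listed point, or the origin of a listed thing).
The state is a dict: "time_s": time; "q": joint angles; "qd": joint speeds; "joint_efforts": joint torques, N m; "position": TCP position; "tcp_rot": TCP orientation; "force": force on the tool from outside, world axes, zero at the start; "wrist_torque": the same for the moment, N m; "width": finger opening in m.
Only numpy, scipy, OpenCV 4.12 (cv2) and the standard library are available. Lean on these libraries where they do the work, as an engineer would, in place of code of your own. Each camera call takes 0.05 s, during which the arm holds its last target. There are 200 camera calls.

TASK

Lift the black moulded keeper out of its mould and lay it down flat on the bench, fin upwards, and let go. Then take it again by its fin, press the foot-switch unit's spring plunger down into the housing with it, slide it home under the four steel lugs up to the stop, and leave it there trapping the plunger. Do not shove or upset the tape roll, the glue pot or the carton.

Things in the scene. Friction and masses are not known exactly. Their poses are not given: they have to be found in the camera images.
- keeper_mid (a point): Centre of the plate of the keeper (black plastic, 40 to 85 g). Plate 70 long (y) x 48 wide (z) x 8 thick (x), with four ears at y = +-24, each 12 long, sticking 10 out of its long edges: 68 wide (z) over the ears. At the start it stands on two ears in the mould, z up, fin level within 5 degrees. Lying flat, fin up: x is up and this point 4 above the surface. Same after a half turn about x.
- keeper_fin (a point): Middle of the top of the keeper's grip fin, 36 along +x from keeper_mid. The fin, 30 long (y) x 12 thick (z), stands 32 out of the middle of the plate's +x face; flat on the bench its top is 40 up. Let go standing on its ears on the bench, leaning over 20 degrees away from the fin side, the keeper topples onto its back, fin up.
- mould: Fixed aluminium block, x -40 to 55, 110 wide (y), 40 high; origin on the bench under the slot. Open slot along y, 74 x 11, floor 8 up, holds the keeper on edge, plate centre 42 up; a pocket towards +x, 35 wide, floor 33 up, takes the fin. The fin's upper face is 48 and the plate's upper edge between the ears 66 above the bench: 18 of plate free to pinch from above. Lifts straight up.
- seat (a point): Foot-switch unit: fixed grey housing 140 x 112 x 34 high. Point on its deck, 34 above the bench, under the plate centre of the keeper when home. z up, +x the way the keeper slides home, its 70 length along x, fin up. Four steel lugs at x = +-24, 12 long: posts from y = +-38 outward, lips reach in to y = +-28, 12 to 18 above the deck.
- drop (a point): Point on the deck 20 before seat (at x = -20 in its frame; same axes): with the plate centre over it the ears pass between the lugs (8 clear each way) and the keeper can be pressed flat to the deck, plate centre 4 above it, then, held down, slid 20 in +x under the lips. Once let go it springs up against the lips, plate centre about 8 above the deck.
- stop (a point): Foot of the stop wall's near face, 36 beyond seat in +x (same axes), 12 high and 36 wide; the plate's end meets it when the keeper is home (about 1 of play).
- plunger (a joint): Steel spring plunger, 24 across, upright in the unit on the line from drop to seat, half-way (10 from each). Value: how far it is pushed down, m. At 0 its top stands 20 mm above the deck; flush at 0.020, bottoms at 0.024. Spring 5 N at first, 12 N when flush; it pops up unless held. Trapped under the keeper it reads about 0.016.
- tape_roll: Bystander: loose roll of tape lying flat, 90 across x 48 high, origin at centre of its underside. It lies beyond the clear patch of bench between mould and unit; that patch, 80 all round the point 0.50 m straight ahead of the robot's base, is always free to lay the keeper on.
- glue_pot: Bystander: loose white pot, 56 across x 70 high, origin at centre of its underside.
- carton: Bystander: loose cardboard box 90 x 130 x 45 high, origin at centre of its underside.
Things that resemble listed ones, but are neither listed nor needed, are in the scene too. What is shaped like the part that bears seat but blue or red is not meant. There is more than one size of the part that bears keeper_mid; the job needs the largest.

How it is judged:
On the way, in this order (a step that is already met when the one before it is completed fails the run):
1. the keeper is lifted clear of the mould (height (world z) of keeper_mid above 0.078 m and contact force between keeper and mould below 0.1 N), for 0.1 s.
2. the keeper lies flat on the bench, fin upwards, let go (angle between keeper_mid's own x axis and vertical below 0.1 rad and height (world z) of keeper_mid below 0.008 m and contact force between keeper and the arm below 0.05 N and contact force between keeper and the fingers below 0.05 N), for 0.2 s.
3. the plunger is pressed down into the housing with the keeper (value of joint plunger above 0.0135 m and contact force between keeper and plunger above 2 N), for 0.1 s.
At the end, for the whole second after the job is handed in: The keeper lies flat over the deck, fin up (within 0.1 rad), its plate centre within 4 mm along the slide and 6 mm across of home, 2 to 11 mm above the deck, at rest, and the plunger is held at least 13.5 mm down (value of joint plunger above 0.0135 m and x of keeper_mid in the frame of seat between -0.004 and 0.004 m and y of keeper_mid in the frame of seat between -0.006 and 0.006 m and z of keeper_mid in the frame of seat between 0.002 and 0.011 m and angle between keeper_mid's own x axis and vertical below 0.1 rad and linear speed of keeper below 0.01 m/s); the robot touches nothing.
It fails at once if tape roll shoved more than 25 mm or tipped over (distance of tape_roll from where it was at the start of the episode above 0.025 m or angle between tape_roll's own z axis and vertical above 0.5 rad).
It fails at once if glue pot shoved more than 25 mm or tipped over (distance of glue_pot from where it was at the start of the episode above 0.025 m or angle between glue_pot's own z axis and vertical above 0.5 rad).
It fails at once if carton shoved more than 25 mm or tipped over (distance of carton from where it was at the start of the episode above 0.025 m or angle between carton's own z axis and vertical above 0.5 rad).
It also fails if it takes over 64 s, if anything falls off the work surface, if the arm or the gripper's body presses on something with over 40 N, if the wrist force passes 120 N, or if a joint passes its speed limit or range.

## Working session

There is one attempt and no reset: what is moved stays moved. The work goes in short steps, Python scripts to look and compute and a tool call to move; the robot and the scene stay as the last step left them, time stands still between calls to the robot, and variables do not carry over. Pictures are saved under pics/ and viewed, about 8 in all and at most 12, crops included, and the job is handed in when it is done.

Besides the shell and the picture viewer there is one more tool, called after "Request:" as name(argument=value, ...) on one line, values as JSON. send_rows: Moves the arm, as the interface text tells. Shift numbers are shares of 40 mm and turn numbers shares of 5 degrees, none past 1 either way. Its arguments: {"type":"object","properties":{"plan":{"type":"array"}},"required":["plan"]}

```bash
ls; mkdir -p pics; cat > h.py <<'E'
import numpy as np, cv2
from bench import sensors, snapshot, order, finder
def ray(s,xy):
    E=np.array(s["extrinsics"]);R=E[:3,:3];t=E[:3,3]
    d=np.array([(xy[0]-s["cx"])/s["fx"],-(xy[1]-s["cy"])/s["fy"],-1.])
    return -R.T@t, R.T@d
def at(s,xy,z):
    o,d=ray(s,xy); return o+d*(z-o[2])/d[2]
def proj(s,P):
    E=np.array(s["extrinsics"]);p=E[:3,:3]@np.array(P)+E[:3,3]
    return np.array([s["cx"]+s["fx"]*p[0]/-p[2], s["cy"]-s["fy"]*p[1]/-p[2]])
def tri(a,pa,b,pb):
    o1,d1=ray(a,pa);o2,d2=ray(b,pb);d1/=np.linalg.norm(d1);d2/=np.linalg.norm(d2)
    k=np.linalg.lstsq(np.c_[d1,-d2],o2-o1,rcond=None)[0]
    A=o1+k[0]*d1;B=o2+k[1]*d2
    return (A+B)/2,np.linalg.norm(A-B)
def save(s,n,crop=None,f=1):
    im=s["img"][:,:,::-1]
    if crop: im=im[crop[1]:crop[3],crop[0]:crop[2]]
    cv2.imwrite("pics/"+n+".png",cv2.resize(im,None,fx=f,fy=f,interpolation=cv2.INTER_CUBIC))
E
python3 - <<'E'
from h import *
np.set_printoptions(precision=3,suppress=True)
sh={n:snapshot(n) for n in("scene","top")}
print(sh["top"].keys(),[ray(sh[n],(320,240)) for n in sh])
for n,s in sh.items():
    save(s,n)
    for th,z in [("keeper_mid",.042),("keeper_fin",.042),("mould",0),("seat",.034),("drop",.034),("stop",.034),("plunger",.054),("tape_roll",0),("glue_pot",0),("carton",0)]:
        try:
            for r in finder.tip_of(s,th)[:4]: print(n,th,round(r["p"],2),np.round(r["xy"],1),at(s,r["xy"],z))
        except Exception as e: print(th,e)
print(sensors.get_state())
E
```

```text
pics
dict_keys(['img', 'fx', 'fy', 'cx', 'cy', 'extrinsics', 'shot']) [(array([ 1.388, -0.791,  0.888]), array([-0.578,  0.544, -0.608])), (array([ 0.293, -0.079,  1.338]), array([ 0.227, -0.018, -0.974]))]
scene keeper_mid 0.73 [366.6 201. ] [0.52  0.24  0.042]
scene keeper_mid 0.71 [293.1 315.6] [ 0.772 -0.294  0.042]
scene keeper_mid 0.52 [401.6 201. ] [0.598 0.334 0.042]
scene keeper_mid 0.46 [342.6 197.3] [0.45  0.192 0.042]
scene keeper_fin 0.66 [335.9 191.6] [0.408 0.2   0.042]
scene keeper_fin 0.59 [406.4 194.6] [0.581 0.38  0.042]
scene keeper_fin 0.49 [376.1 202.8] [0.549 0.257 0.042]
scene mould 0.87 [368.4 208.7] [0.517 0.259 0.   ]
scene seat 0.96 [267.6 264.3] [ 0.564 -0.219  0.034]
scene seat 0.81 [141.1 325.6] [ 0.552 -0.597  0.034]
scene seat 0.62 [239.5 228.4] [ 0.366 -0.183  0.034]
scene drop 0.89 [145.9 326.8] [ 0.563 -0.589  0.034]
scene drop 0.82 [273.3 268.1] [ 0.588 -0.217  0.034]
scene drop 0.73 [244.9 232.6] [ 0.396 -0.182  0.034]
scene stop 0.74 [231.  225.8] [ 0.337 -0.196  0.034]
scene stop 0.74 [130.7 318.7] [ 0.514 -0.606  0.034]
scene stop 0.72 [257.7 
[... 1132 characters left out ...]
ows: carton, drop, glue_pot, keeper_fin, keeper_mid, mould, seat, stop, tape_roll
top tape_roll 0.55 [254.3 180.6] [0.76  0.052 0.   ]
top tape_roll 0.2 [378.5 266.1] [ 0.536 -0.24   0.   ]
top carton 0.75 [180.7 186.3] [0.752 0.233 0.   ]
{'time_s': 1.0, 'q': array([-1.382,  0.417, -0.01 ,  1.614,  0.005,  1.111, -0.053]), 'qd': array([ 0.001, -0.001,  0.001,  0.001, -0.001, -0.   ,  0.001]), 'joint_efforts': array([  0.   , -85.103,   0.638, -42.628,  -0.049,   0.014,  -0.   ]), 'position': array([0.142, 0.609, 0.205]), 'tcp_rot': array([ 0.115,  0.993, -0.   ,  0.   ]), 'force': array([ 0.33 , -0.173,  0.166]), 'wrist_torque': array([ 0.028, -0.002, -0.063]), 'width': 0.09396297500128381}
```

View pics/top.png

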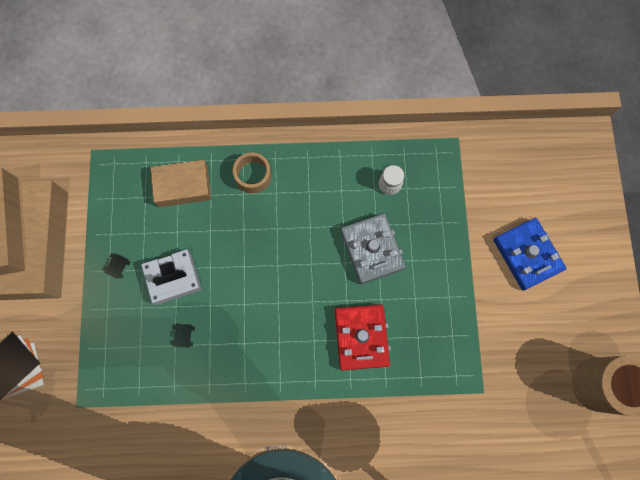

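View pics/scene.png

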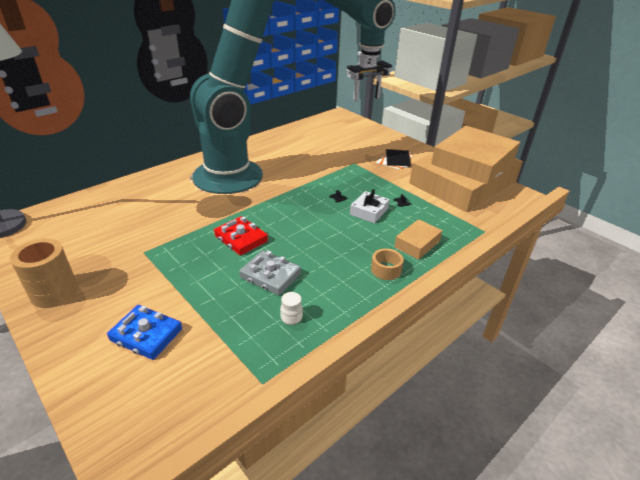

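The top view shows the mould with the keeper at about (170,276), the grey unit at (373,248) and its stop wall on the robot's side. Small look-alike keepers lie at (117,265) and (183,335). I'll take enlarged crops next.

```bash
python3 - <<'E'
import cv2,numpy as np
t=cv2.imread("pics/top.png");s=cv2.imread("pics/scene.png")
f=lambda im,x,y,w,h,k:cv2.resize(im[y:y+h,x:x+w],None,fx=k,fy=k,interpolation=cv2.INTER_CUBIC)
a=np.hstack([f(t,135,240,72,72,5.5),f(t,335,208,72,72,5.5)])
b=np.hstack([f(s,340,184,72,36,5.5),f(s,234,244,72,52,5.5)[:198]])
cv2.imwrite("pics/c1.png",np.vstack([a,b]))
E
```

```text
(no output)
```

View pics/c1.png

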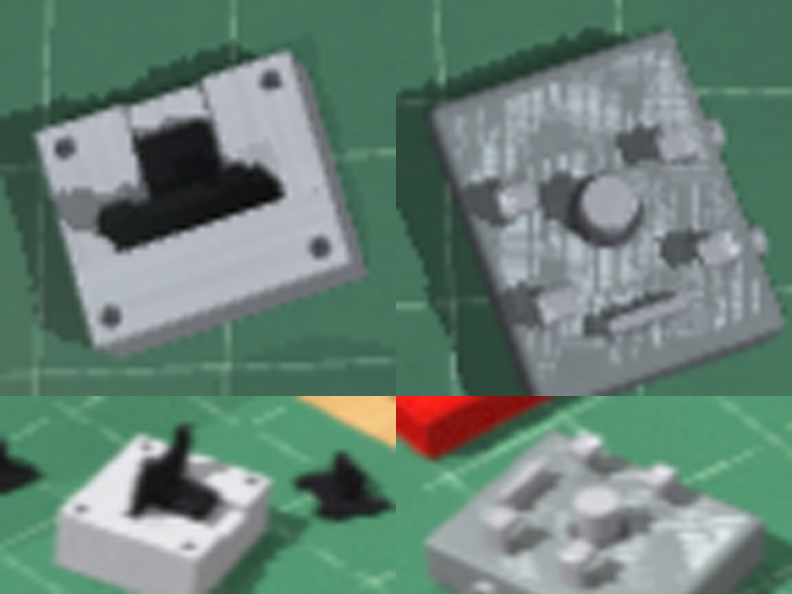

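```bash
python3 - <<'E'
from h import *
from scipy.optimize import minimize
np.set_printoptions(precision=4,suppress=True)
sh={n:snapshot(n) for n in("scene","top")};T,S=sh["top"],sh["scene"]
tc=lambda x,y:(135+x/5.5,240+y/5.5)
uc=lambda x,y:(335+(x-396)/5.5,208+y/5.5)
us=lambda x,y:(234+(x-396)/5.5,244+(y-396)/5.5)
M=np.array([at(T,tc(*p),.04) for p in[(38,132),(292,50),(350,265),(95,348)]])
print("mould",M,M.mean(0)); 
for i in range(4): d=M[(i+1)%4]-M[i];print(np.linalg.norm(d),np.degrees(np.arctan2(d[1],d[0])))
U=np.array([at(T,uc(*p),.034) for p in[(432,112),(668,32),(780,325)]]);print("unit",U,(U[0]+U[2])/2)
for i in range(2): d=U[i+1]-U[i];print(np.linalg.norm(d),np.degrees(np.arctan2(d[1],d[0])))
for nm,s,f,L in(("top",T,uc,[(518,200),(678,143),(558,303),(718,248)]),("scene",S,us,[(578,552),(502,522),(662,478),(585,443)])):
    P=np.array([at(s,f(*p),.052) for p in L]);print(nm,P,P.mean(0))
    print("yaw",[np.degrees(np.arctan2(*(b-a)[[1,0]])) for a,b in((P[0],P[2]),(P[1],P[3]),(P[1],P[0]),(P[3],P[2]))])
print("plunger",at(T,uc(608,203),.054),at(S,us(600,505),.054))
# silhouette fit of boxes in both views
def hull(s,x,y,a,bx):
    c,n=np.cos(a),np.sin(a)
    pts=[proj(s,[x+c*u-n*v,y+n*u+c*v,w]) for u in bx[0] for v in bx[1] for w in bx[2]]
    m=np.zeros((480*4,640*4),np.uint8);cv2.fillConvexPoly(m,cv2.convexHull((np.array(pts)*4).round().astype(np.int32)),1);return m
for nm,th,bx,g in(("mould","mould",([-.04,.055],[-.055,.055],[0,.04]),(.52,.25,np.radians(18))),("unit","seat",([-.07,.07],[-.056,.056],[0,.034]),(.571,-.229,np.radians(-162)))):
    for use in (("top",),("scene",),("top","scene")):
        W=[]
        for n in use:
            R=[r for r in finder.outline_of(sh[n],th)]
            c=proj(sh[n],[g[0],g[1],.03])
            r=min(R,key=lambda r:np.hypot(*(np.array(r["xy"])-c)))
            hsv=cv2.cvtColor(sh[n]["img"],cv2.COLOR_RGB2HSV); near=cv2.dilate(r["pixels"].astype(np.uint8),np.ones((7,7)))
            m=near*((hsv[:,:,1]<70)|(hsv[:,:,2]<45)).astype(np.uint8); m|=r["pixels"].astype(np.uint8)
            m=r["pixels"].astype(np.uint8)
            W.append((sh[n],cv2.resize(m,None,fx=4,fy=4,interpolation=cv2.INTER_NEAREST)))
        def cost(p):
            k=0
            for s,m in W: h=hull(s,g[0]+p[0]/1000,g[1]+p[1]/1000,g[2]+p[2]/50,bx); k+=1-(h&m).sum()/(h|m).sum()
            return k
        r=minimize(cost,[0,0,0],method="Nelder-Mead",options=dict(initial_simplex=[[0,0,0],[6,0,0],[0,6,0],[0,0,4]],maxiter=120))
        print(nm,use,r.fun,g[0]+r.x[0]/1e3,g[1]+r.x[1]/1e3,np.degrees(g[2]+r.x[2]/50))
E
```

```text
mould [[0.553  0.3098 0.04  ]
 [0.5845 0.2039 0.04  ]
 [0.4922 0.1784 0.04  ]
 [0.4613 0.2833 0.04  ]] [0.5228 0.2439 0.04  ]
0.1105544216226935 -73.4323568946767
0.09573221334689659 -164.57617701584329
0.1093288406298173 106.41982887536004
0.09543354527801481 16.156340855933106
unit [[ 0.6232 -0.1545  0.034 ]
 [ 0.6551 -0.2574  0.034 ]
 [ 0.5258 -0.2965  0.034 ]] [ 0.5745 -0.2255  0.034 ]
0.10776803396351688 -72.78056061361816
0.13507328287922896 -163.18539261084516
top [[ 0.5794 -0.1877  0.052 ]
 [ 0.6016 -0.2562  0.052 ]
 [ 0.5351 -0.202   0.052 ]
 [ 0.5561 -0.27    0.052 ]] [ 0.568 -0.229  0.052]
yaw [np.float64(-162.09567262255555), np.float64(-163.13041241093518), np.float64(107.96059578892161), np.float64(107.16891977613662)]
scene [[ 0.6082 -0.2531  0.052 ]
 [ 0.565  -0.2689  0.052 ]
 [ 0.5896 -0.1848  0.052 ]
 [ 0.5408 -0.1982  0.052 ]] [ 0.5759 -0.2263  0.052 ]
yaw [np.float64(105.26724397900624), np.float64(108.91538801118806), np.float64(20.175294815842783), np.float64(15.371352891767991)]
plunger [ 0.5764 -0.225   0.054 ] [ 0.5881 -0.224   0.054 ]
mould ('top',) 0.19922166100852856 0.5162196697053232 0.2421776719936932 16.87455658735606
mould ('scene',) 0.22591436217662797 0.5218001382458848 0.24408209555041152 18.16472618479838
mould ('top', 'scene') 0.49329688110242786 0.5187800268813831 0.24311409946915336 16.809358574219623
unit ('top',) 0.03780722201774833 0.5760270795279 -0.22691630683739616 -162.18101909521835
unit ('scene',) 0.08353681604016916 0.5774155574845679 -0.22233039158950618 -165.4051421123043
unit ('top', 'scene') 0.1409623956081325 0.5769997558965858 -0.22627514979614388 -162.79919960320947
```

Request:
send_rows(plan=[[1,[0.75,-0.75,0],[0,0,-1]],[1,[0.75,-0.75,0],[0,0,-1]],[1,[0.75,-0.75,0],[0,0,-1]],[1,[0.75,-0.75,0],[0,0,-1]],[1,[0.75,-0.75,0],[0,0,-1]],[1,[0.75,-0.75,0],[0,0,-1]],[1,[0.75,-0.75,0],[0,0,-1]],[1,[0.75,-0.75,0],[0,0,-1]],[1,[0.75,-0.75,0],[0,0,-1]],[1,[0.75,-0.75,0],[0,0,-1]]])

```text
time_s: 2.75
position: [0.448, 0.3005, 0.2063]
tcp_rot: [0.533, 0.846, 0.002, -0.0]
force: [0.2, 0.2, 0.0]
width: 0.0946
```

Request:
send_rows(plan=[[1,[0.7,-0.6,0],[0,0,-1]],[1,[0.7,-0.6,-0.5],[0,0,-0.88]],[1,[0.3,-0.26,-0.8],[0,0,0]],[1,[0,0,-0.8],[0,0,0]],[1,[0,0,0],[0,0,0]]])

```text
time_s: 3.38
position: [0.5207, 0.2371, 0.1213]
tcp_rot: [0.605, 0.796, 0.003, 0.001]
force: [0.0, -0.4, 1.1]
width: 0.0942
```

```bash
python3 - <<'E'
from h import *
s=snapshot("scene");t=snapshot("top");st=sensors.get_state();print(st["position"],st["tcp_rot"])
f=lambda im,x,y,w,h,k:cv2.resize(im[y:y+h,x:x+w,::-1],None,fx=k,fy=k,interpolation=cv2.INTER_CUBIC)
for c,n in((s,"s"),(t,"t")):
  print(n,proj(c,st["position"]))
  im=c["img"]
cv2.imwrite("pics/c2.png",np.hstack([f(s["img"],335,160,72,72,5.5),f(t["img"],135,240,72,72,5.5)]))
E
```

```text
[0.52195801 0.23787919 0.1237359 ] [0.60530584 0.79597826 0.00460566 0.00149798]
s [368.81322738 180.73145991]
t [163.49045071 269.76468326]
```

View pics/c2.png

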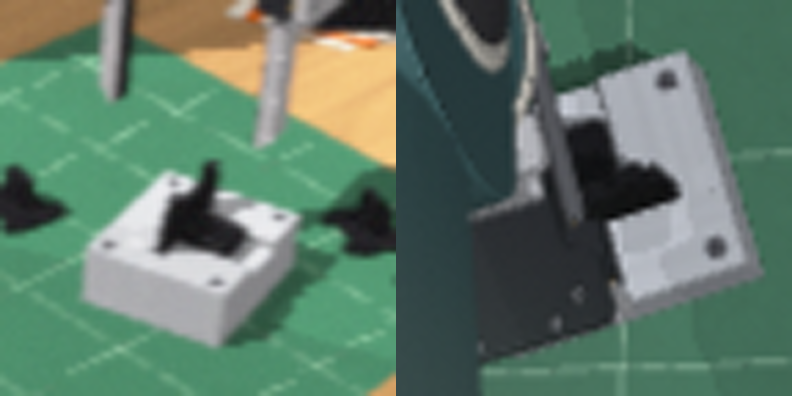

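```bash
python3 - <<'E'
from h import *
s=snapshot("scene");t=snapshot("top")
for i in range(3): st=sensors.get_state();print(st["position"],st["time_s"])
c,n=np.cos(np.radians(16.15)),np.sin(np.radians(16.15))
def W(x,y,z): return [.5156+c*x-n*y,.2418+n*x+c*y,z]
for nm,p in dict(earP=(0,.024,.076),earM=(0,-.024,.076),edge=(0,0,.066),fintip=(.036,0,.048),c1=(.055,.055,.04),c2=(.055,-.055,.04),c3=(-.04,-.055,.04)).items():
  a=(proj(s,W(*p))-[335,160])*5.5;b=(proj(t,W(*p))-[135,240])*5.5;print(nm,a.round(),b.round()+[396,0])
E
```

```text
[0.52215188 0.23836553 0.12434525] 3.575
[0.52215188 0.23836553 0.12434525] 3.575
[0.52215188 0.23836553 0.12434525] 3.575
earP [193. 158.] [515. 218.]
earM [158. 192.] [630. 182.]
edge [174. 189.] [579. 204.]
fintip [223. 231.] [568. 130.]
c1 [287. 212.] [434. 132.]
c2 [209. 292.] [687.  52.]
c3 [ 72. 243.] [747. 264.]
```

```bash
python3 - <<'E'
from h import *
from scipy.spatial.transform import Rotation as R
s=snapshot("scene");t=snapshot("top");st=sensors.get_state()
M=R.from_quat(st["tcp_rot"]).as_matrix();p=np.array(st["position"]);print(M.round(3))
print("yaw",np.degrees(np.arctan2(M[1,1],M[0,1])))
for y in(.047,.0595,-.047,-.0595):
  for x in(-.008,.008):
    P=p+M@[x,y,0];print(y,x,((proj(s,P)-[335,160])*5.5).round(),((proj(t,P)-[135,240])*5.5).round()+[396,0])
E
```

```text
[[-0.268  0.963  0.009]
 [ 0.964  0.268  0.006]
 [ 0.004  0.01  -1.   ]]
yaw 15.520620782417081
0.047 -0.008 [250. 141.] [542.  45.]
0.047 0.008 [262. 130.] [502.  57.]
0.0595 -0.008 [269. 147.] [534.  15.]
0.0595 0.008 [281. 136.] [495.  27.]
-0.047 -0.008 [113.  97.] [601. 271.]
-0.047 0.008 [125.  86.] [561. 283.]
-0.0595 -0.008 [95. 91.] [609. 302.]
-0.0595 0.008 [108.  81.] [569. 314.]
```

Request:
send_rows(plan=[[1,[-0.08,0.11,-0.7],[0,0,0.12]],[1,[0,0,-0.7],[0,0,0]],[1,[0,0,-0.35],[0,0,0]],[1,[0,0,0],[0,0,0]],[1,[0,0,0],[0,0,0]]])

```text
time_s: 4.3
position: [0.5207, 0.2449, 0.0568]
tcp_rot: [0.6, 0.8, 0.009, 0.003]
force: [0.7, 1.5, 0.3]
width: 0.094
```

Request:
send_rows(plan=[[1,[-0.03,-0.03,-0.13],[0,0,0]],[0.2,[0,0,0],[0,0,0]],[0.2,[0,0,0],[0,0,0]],[0.2,[0,0,0],[0,0,0]],[0.2,[0,0,0],[0,0,0]]])

```text
time_s: 4.92
position: [0.5202, 0.244, 0.0531]
tcp_rot: [0.6, 0.8, 0.01, 0.003]
force: [0.9, 0.1, -0.4]
width: 0.0572
```

Request:
send_rows(plan=[[0.2,[0,0,0],[0,0,0]],[0.2,[0,0,0],[0,0,0]],[0.2,[0,0,0],[0,0,0]],[0.2,[0,0,0],[0,0,0]],[0.2,[0,0,0],[0,0,0]]])

```text
time_s: 5.55
position: [0.5202, 0.244, 0.0531]
tcp_rot: [0.6, 0.8, 0.01, 0.003]
force: [-0.1, -0.8, 0.2]
width: 0.0188
```

Request:
send_rows(plan=[[0.12,[0,0,0],[0,0,0]],[0.12,[0,0,0],[0,0,0]],[0.12,[0,0,0],[0,0,0]]])

```text
time_s: 5.92
position: [0.5202, 0.2441, 0.0531]
tcp_rot: [0.6, 0.8, 0.01, 0.003]
force: [1.3, -0.1, 0.5]
width: 0.0114
```

Request:
send_rows(plan=[[0,[0,0,0],[0,0,0]],[0,[0,0,0],[0,0,0]],[0,[0,0,0],[0,0,0]]])

```text
time_s: 6.3
position: [0.5203, 0.2441, 0.0531]
tcp_rot: [0.6, 0.8, 0.01, 0.003]
force: [-0.8, 0.6, -0.0]
width: 0.0074
```

Request:
send_rows(plan=[[0,[0,0,0.3],[0,0,0]],[0,[0,0,0.5],[0,0,0]],[0,[0,0,0.6],[0,0,0]],[0,[0,0,0.6],[0,0,0]],[0,[0,0,0.4],[0,0,0]],[0,[0,0,0],[0,0,0]],[0,[0,0,0],[0,0,0]]])

```text
time_s: 7.18
position: [0.5198, 0.2437, 0.1546]
tcp_rot: [0.6, 0.8, 0.01, 0.003]
force: [-0.5, -0.2, -0.9]
width: 0.0075
```

```bash
python3 - <<'E'
from h import *
s=snapshot("scene");st=sensors.get_state();print(st["position"],st["force"],st["width"])
print(proj(s,st["position"]))
f=lambda im,x,y,w,h,k:cv2.resize(im[y:y+h,x:x+w,::-1],None,fx=k,fy=k,interpolation=cv2.INTER_CUBIC)
cv2.imwrite("pics/c3.png",f(s["img"],320,130,100,100,5))
E
```

```text
[0.51985263 0.24363048 0.15455238] [ 1.35613995 -0.01789024 -0.60857684] 0.007723856409367309
[370.43757066 171.81271193]
```

View pics/c3.png

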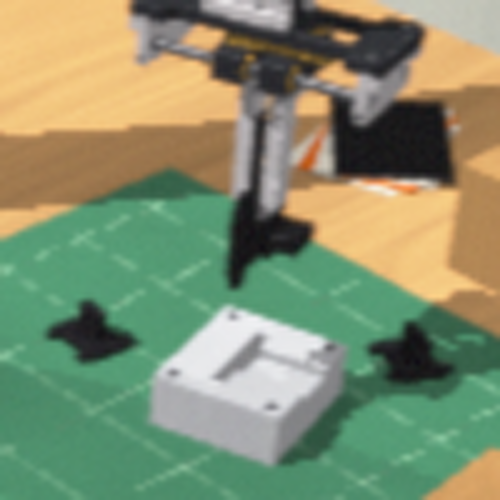

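Request:
send_rows(plan=[[0,[0,-0.8,0],[0,0,0]],[0,[0,-0.9,0],[0.26,-0.9,0]],[0,[0,-0.9,0],[0.26,-0.9,0]],[0,[0,-0.9,-0.1],[0.26,-0.9,0]],[0,[0,-0.9,-0.1],[0.26,-0.9,0]],[0,[0,-0.8,-0.1],[0.26,-0.9,0]],[0,[-0.05,-0.5,-0.1],[0.26,-0.9,0]],[0,[0,0,0],[0,0,0]],[0,[0,0,0],[0,0,0]]])

```text
time_s: 8.35
position: [0.5153, 0.0165, 0.1336]
tcp_rot: [0.582, 0.776, 0.196, 0.143]
force: [-0.1, -0.8, 0.4]
width: 0.0077
```

```bash
cat > st.py <<'E'
from h import *
from scipy.spatial.transform import Rotation as R
st=sensors.get_state();M=R.from_quat(st["tcp_rot"]).as_matrix()
print(np.round(st["position"],4),"F",np.round(st["force"],1),st["width"],st["time_s"]);print(M.round(3));print("q",np.round(st["q"],2),"jaw az",np.degrees(np.arctan2(M[1,1],M[0,1])))
E
python3 st.py
```

```text
[0.5153 0.0165 0.1336] F [-0.1 -0.8  0.4] 0.007740228654383265 8.35
[[-0.282  0.847  0.45 ]
 [ 0.959  0.247  0.137]
 [ 0.006  0.47  -0.882]]
q [-0.29  0.12  0.31  2.32 -0.67  0.29  0.9 ] jaw az 16.222937449329702
```

Request:
send_rows(plan=[[0,[0,-0.2,-0.6],[0,0,0]],[0,[0,0,-0.6],[0,0,0]],[0,[0,0,-0.4],[0,0,0]],[0,[0,0,0],[0,0,0]]])

```text
time_s: 8.85
position: [0.5186, 0.0129, 0.0729]
tcp_rot: [0.579, 0.779, 0.195, 0.138]
force: [-0.2, 0.3, -0.8]
width: 0.0077
```

```bash
python3 st.py
```

```text
[0.5186 0.0129 0.0729] F [-0.2  0.3 -0.8] 0.007682871021907965 8.85
[[-0.291  0.849  0.441]
 [ 0.957  0.253  0.143]
 [ 0.01   0.463 -0.886]]
q [-0.08  0.27  0.1   2.34 -1.19  0.19  1.44] jaw az 16.58463486599038
```

Request:
send_rows(plan=[[0,[0.5,-0.1,0],[0,0,0]],[0,[0.3,-0.1,-0.1],[0,0,0]],[0,[0,0,-0.2],[0,0,0]],[0,[0,0,0],[0,0,0]]])

```text
time_s: 9.35
position: [0.5532, 0.0081, 0.0621]
tcp_rot: [0.58, 0.779, 0.196, 0.137]
force: [-0.5, 0.6, -0.6]
width: 0.0075
```

```bash
python3 st.py
```

```text
[0.5532 0.0081 0.0621] F [-0.5  0.6 -0.6] 0.007484388162311234 9.35
[[-0.289  0.849  0.442]
 [ 0.957  0.25   0.147]
 [ 0.014  0.465 -0.885]]
q [-0.02  0.34  0.05  2.27 -1.18  0.19  1.45] jaw az 16.39293588363422
```

Request:
send_rows(plan=[[0,[0,0,-0.25],[0,0,0]],[0,[0,0,-0.15],[0,0,0]],[0,[0,0,0],[0,0,0]]])

```text
time_s: 9.72
position: [0.5558, 0.0067, 0.0525]
tcp_rot: [0.581, 0.78, 0.194, 0.132]
force: [-1.1, -0.1, -0.3]
width: 0.0075
```

```bash
python3 st.py
```

```text
[0.5558 0.0067 0.0525] F [-1.1 -0.1 -0.3] 0.0075270957860363846 9.725
[[-0.291  0.854  0.431]
 [ 0.957  0.251  0.148]
 [ 0.019  0.456 -0.89 ]]
q [-0.01  0.37  0.04  2.26 -1.19  0.19  1.46] jaw az 16.35919171229691
```

Request:
send_rows(plan=[[0,[-0.05,0,-0.15],[0,0,0]],[0,[-0.05,0,-0.1],[0,0,0]],[0,[0,0,0],[0,0,0]]])

```text
time_s: 10.1
position: [0.5533, 0.0055, 0.0471]
tcp_rot: [0.581, 0.781, 0.191, 0.128]
force: [0.8, -0.7, -0.9]
width: 0.0075
```

```bash
python3 st.py; python3 - <<'E'
from h import *
s=snapshot("scene")
cv2.imwrite("pics/c4.png",cv2.resize(s["img"][185:285,280:400,::-1],None,fx=5,fy=5,interpolation=cv2.INTER_CUBIC))
E
```

```text
[0.5533 0.0055 0.0471] F [ 0.8 -0.7 -0.9] 0.00754162524024366 10.1
[[-0.292  0.858  0.423]
 [ 0.956  0.252  0.15 ]
 [ 0.022  0.448 -0.894]]
q [ 0.01  0.38  0.03  2.26 -1.19  0.19  1.47] jaw az 16.368853103601005
```

View pics/c4.png

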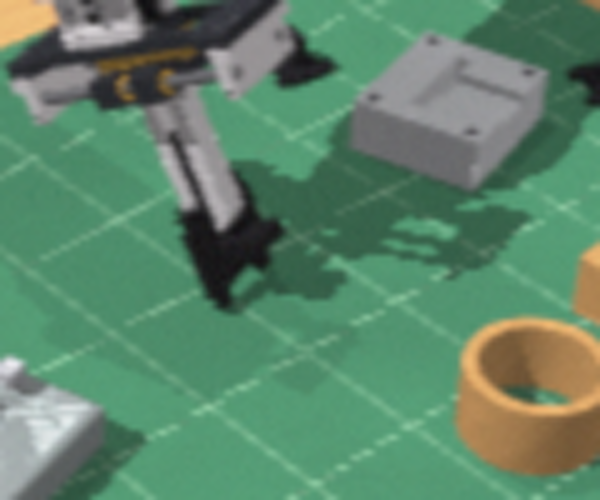

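Request:
send_rows(plan=[[0,[0,0,-0.06],[0,0,0]],[0,[0,0,-0.05],[0,0,0]],[0,[0,0,0],[0,0,0]]])

```text
time_s: 10.52
position: [0.5542, 0.0051, 0.0445]
tcp_rot: [0.581, 0.781, 0.191, 0.127]
force: [-0.2, -0.3, -0.3]
width: 0.0077
```

Request:
send_rows(plan=[[0,[0,0,-0.08],[0,0,0]],[0,[0,0,-0.05],[0,0,0]],[0,[0,0,0],[0,0,0]]])

```text
time_s: 10.9
position: [0.5552, 0.0055, 0.0421]
tcp_rot: [0.58, 0.782, 0.191, 0.125]
force: [-5.9, -0.2, 10.3]
width: 0.008
```

Request:
send_rows(plan=[[1,[0,0,0.03],[0,0,0]],[1,[0,0,0],[0,0,0]],[1,[0,0,0],[0,0,0]],[1,[0,0,0],[0,0,0]],[1,[0,0,0],[0,0,0]],[1,[0,0,0],[0,0,0]],[1,[0,0,0],[0,0,0]],[1,[0,0,0],[0,0,0]],[1,[0,0,0],[0,0,0]]])

```text
time_s: 12.02
position: [0.5553, 0.0053, 0.0431]
tcp_rot: [0.58, 0.782, 0.19, 0.125]
force: [-1.0, -0.9, 0.2]
width: 0.0924
```

```bash
python3 st.py; python3 - <<'E'
from h import *
s=snapshot("scene")
cv2.imwrite("pics/c5.png",cv2.resize(s["img"][185:285,280:400,::-1],None,fx=5,fy=5,interpolation=cv2.INTER_CUBIC))
E
```

```text
[0.5553 0.0053 0.0431] F [-1.  -0.9  0.2] 0.0923770177057997 12.025
[[-0.295  0.86   0.417]
 [ 0.955  0.254  0.153]
 [ 0.026  0.443 -0.896]]
q [ 0.01  0.39  0.03  2.25 -1.18  0.19  1.47] jaw az 16.427908842127977
```

View pics/c5.png

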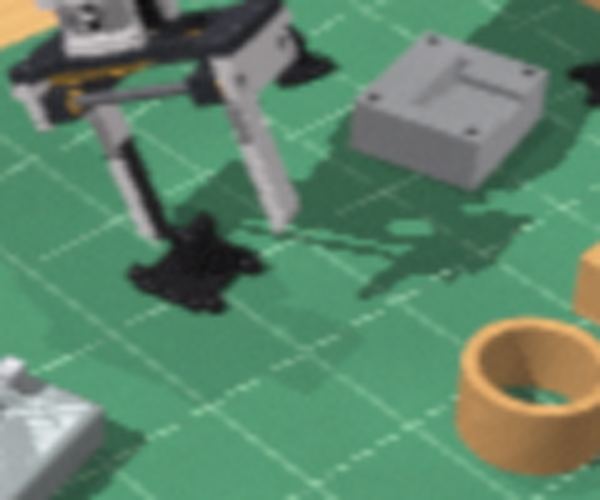

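The keeper lies on its back, fin up, at crop (205,265). I'll retreat along the tool axis and then bring the tool upright.

Request:
send_rows(plan=[[1,[-0.2,-0.08,0.45],[0,0,0]],[1,[-0.4,-0.15,0.9],[0,0,0]],[1,[-0.3,-0.1,0.9],[0,0,0]],[1,[0,0,0.5],[-0.28,0.95,0]],[1,[0,0,0],[-0.28,0.95,0]],[1,[0,0,0],[-0.28,0.95,0]],[1,[0,0,0],[-0.28,0.95,0]],[1,[0,0,0],[-0.28,0.95,0]],[1,[0,0,0],[-0.1,0.3,0]],[1,[0,0,0],[0,0,0]]])

```text
time_s: 13.32
position: [0.5168, -0.0086, 0.1556]
tcp_rot: [0.6, 0.8, 0.004, -0.014]
force: [-0.2, -0.3, 0.0]
width: 0.0941
```

```bash
python3 st.py; python3 - <<'E'
from h import *
np.set_printoptions(precision=4,suppress=True)
s=snapshot("scene");t=snapshot("top")
for c,n in((s,"s"),(t,"t")):
  for th,z in(("keeper_mid",.004),("keeper_fin",.04)):
    for r in finder.tip_of(c,th): print(n,th,round(r["p"],2),np.round(r["xy"],1),at(c,r["xy"],z))
f=lambda im,x,y,w,h,k:cv2.resize(im[y:y+h,x:x+w,::-1],None,fx=k,fy=k,interpolation=cv2.INTER_CUBIC)
pt=proj(t,[.535,0,0]).astype(int)-36;ps=proj(s,[.535,0,0]).astype(int)-36;print(pt,ps)
cv2.imwrite("pics/c6.png",np.hstack([f(s["img"],*ps,72,72,5.5),f(t["img"],*pt,72,72,5.5)]))
E
```

```text
[ 0.5168 -0.0086  0.1556] F [-0.2 -0.3  0. ] 0.09414193938137075 13.325
[[-0.28   0.96  -0.017]
 [ 0.96   0.28   0.023]
 [ 0.027 -0.01  -1.   ]]
q [-0.48  0.33  0.54  1.93 -0.23  0.96  0.46] jaw az 16.27676700289717
s keeper_mid 0.65 [403.  202.7] [0.5732 0.38   0.004 ]
s keeper_mid 0.64 [256.7 260.2] [ 0.4991 -0.2131  0.004 ]
s keeper_mid 0.59 [320. 239.] [0.5426 0.0044 0.004 ]
s keeper_mid 0.59 [339.8 195.6] [0.3933 0.2364 0.004 ]
s keeper_fin 0.85 [319.1 229.5] [0.5382 0.003  0.04  ]
s keeper_fin 0.55 [337.4 190.1] [0.4015 0.2137 0.04  ]
s keeper_fin 0.47 [403.2 193.8] [0.5687 0.3785 0.04  ]
t keeper_mid 0.78 [183.1 338. ] [0.3834 0.22   0.004 ]
t keeper_mid 0.72 [116.7 264.8] [0.5603 0.3803 0.004 ]
t keeper_fin 0.89 [180.1 337.1] [0.3832 0.2187 0.04  ]
t keeper_fin 0.6 [113.5 264.8] [0.5534 0.3753 0.04  ]
[241 234] [281 203]
```

View pics/c6.png

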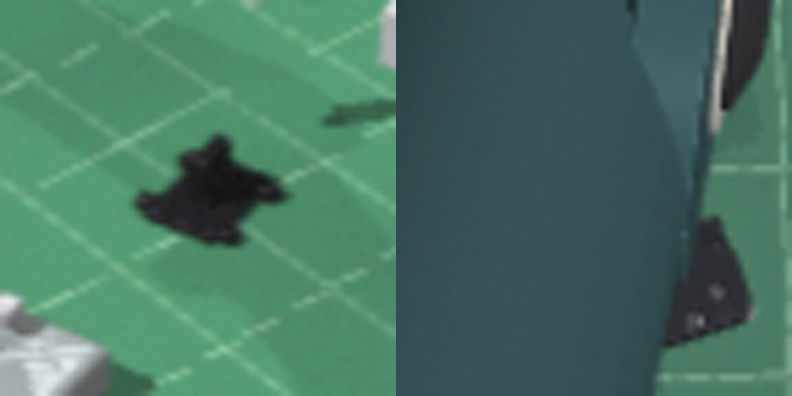

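Request:
send_rows(plan=[[1,[0.4,0.2,0],[-0.26,-0.19,0]],[1,[0.15,0.06,-0.5],[0,0,0]],[1,[0,0,-0.8],[0,0,0]],[1,[0,0,-0.6],[0,0,0]],[1,[0,0,-0.5],[0,0,0]],[1,[0,0,0],[0,0,0]]])

```text
time_s: 14.38
position: [0.5443, 0.0066, 0.0578]
tcp_rot: [0.599, 0.801, 0.001, 0.004]
force: [-0.4, -0.2, 0.6]
width: 0.0937
```

```bash
python3 st.py
```

```text
[0.5443 0.0066 0.0578] F [-0.4 -0.2  0.6] 0.09367950645925394 14.375
[[-0.283  0.959  0.008]
 [ 0.959  0.283 -0.003]
 [-0.005  0.007 -1.   ]]
q [-0.45  0.5   0.47  1.95 -0.32  0.75  0.5 ] jaw az 16.46627258700991
```

Request:
send_rows(plan=[[1,[-0.13,-0.11,-0.3],[0,0,0]],[1,[0,0,-0.5],[0,0,0]],[1,[0,0,-0.25],[0,0,0]],[1,[0,0,0],[0,0,0]]])

```text
time_s: 14.88
position: [0.5403, 0.0023, 0.0159]
tcp_rot: [0.598, 0.801, 0.003, 0.006]
force: [-1.2, -1.2, 0.4]
width: 0.094
```

```bash
python3 st.py
```

```text
[0.5403 0.0023 0.0159] F [-1.2 -1.2  0.4] 0.0939586796703983 14.875
[[-0.284  0.959  0.012]
 [ 0.959  0.284 -0.003]
 [-0.006  0.011 -1.   ]]
q [-0.41  0.56  0.43  1.98 -0.37  0.66  0.54] jaw az 16.50990437197138
```

Request:
send_rows(plan=[[0.2,[0,0,-0.05],[0.03,0.14,0]],[0.2,[0,0,0],[0,0,0]],[0.2,[0,0,0],[0,0,0]],[0.2,[0,0,0],[0,0,0]],[0.2,[0,0,0],[0,0,0]],[0.2,[0,0,0],[0,0,0]],[0.2,[0,0,0],[0,0,0]],[0.2,[0,0,0],[0,0,0]],[0.2,[0,0,0],[0,0,0]]])

```text
time_s: 16.0
position: [0.5412, 0.0023, 0.0154]
tcp_rot: [0.598, 0.801, 0.0, 0.0]
force: [-1.1, -0.3, 0.5]
width: 0.0188
```

Request:
send_rows(plan=[[0,[0,0,0],[0,0,0]],[0,[0,0,0],[0,0,0]],[0,[0,0,0],[0,0,0]],[0,[0,0,0],[0,0,0]]])

```text
time_s: 16.5
position: [0.5411, 0.0023, 0.0154]
tcp_rot: [0.598, 0.801, 0.0, 0.0]
force: [0.5, 0.2, 1.1]
width: 0.0116
```

```bash
python3 st.py
```

```text
[0.5411 0.0023 0.0154] F [0.5 0.2 1.1] 0.011599485929728436 16.5
[[-0.284  0.959  0.001]
 [ 0.959  0.284  0.   ]
 [ 0.     0.001 -1.   ]]
q [-0.4   0.57  0.43  1.97 -0.37  0.68  0.55] jaw az 16.50464025491341
```

Request:
send_rows(plan=[[0,[0,0,0.5],[0,0,0]],[0,[0,0,0.8],[0,0,0]],[0,[0,0,0.8],[0,0,-0.8]],[0,[0,-0.3,0.4],[0,0,-1]],[0,[0,-0.4,0.2],[0,0,-1]],[0,[0.1,-0.4,0],[0,0,-1]],[0,[0.1,-0.4,0],[0,0,-1]],[0,[0.1,-0.4,0],[0,0,-1]],[0,[0.1,-0.4,0],[0,0,-1]],[0,[0.1,-0.4,0],[0,0,-1]]])

```text
time_s: 17.75
position: [0.5614, -0.1072, 0.127]
tcp_rot: [0.837, 0.548, 0.002, 0.0]
force: [-0.1, 0.1, 0.3]
width: 0.0119
```

Request:
send_rows(plan=[[0,[0.1,-0.4,0],[0,0,-1]],[0,[0.1,-0.4,0],[0,0,-1]],[0,[0.1,-0.4,0],[0,0,-1]],[0,[0.1,-0.3,0],[0,0,-1]],[0,[0.1,-0.3,0],[0,0,-1]],[0,[0.1,-0.3,0],[0,0,-1]],[0,[0,-0.2,0],[0,0,-1]],[0,[0,0,0],[0,0,-1]],[0,[0,0,0],[0,0,0]]])

```text
time_s: 18.88
position: [0.5861, -0.203, 0.1261]
tcp_rot: [0.976, 0.217, 0.001, 0.001]
force: [0.2, 0.2, -0.3]
width: 0.0118
```

```bash
python3 st.py
```

```text
[ 0.5861 -0.203   0.1261] F [ 0.2  0.2 -0.3] 0.011814313690996397 18.875
[[ 0.906  0.424  0.003]
 [ 0.424 -0.906 -0.001]
 [ 0.002  0.002 -1.   ]]
q [-0.31  0.64  0.85  1.72 -0.55  1.03 -0.41] jaw az -64.93571847965153
```

Request:
send_rows(plan=[[0,[0.1,-0.3,-0.3],[0,0,-1]],[0,[0.04,-0.15,-0.3],[0,0,-0.48]],[0,[0,0,-0.2],[0,0,0]],[0,[0,0,0],[0,0,0]]])

```text
time_s: 19.38
position: [0.5919, -0.2204, 0.0926]
tcp_rot: [0.988, 0.156, 0.001, 0.001]
force: [0.7, -0.8, -0.3]
width: 0.0115
```

```bash
python3 st.py; cat > ov.py <<'E'
# overlay: keeper from TCP pose, unit features for seat guess
import sys
from h import *
from scipy.spatial.transform import Rotation as R
sx,sy,yaw,name=float(sys.argv[1]),float(sys.argv[2]),np.radians(float(sys.argv[3])),sys.argv[4]
c,n=np.cos(yaw),np.sin(yaw)
U=lambda x,y,z:[sx+c*x-n*y,sy+n*x+c*y,.034+z]
st=sensors.get_state();M=R.from_quat(st["tcp_rot"]).as_matrix();p=np.array(st["position"])
out=[]
for nm in("scene","top"):
    s=snapshot(nm);k=6
    o=proj(s,[sx,sy,.05]).astype(int)-32
    im=cv2.resize(s["img"][o[1]:o[1]+64,o[0]:o[0]+64,::-1],None,fx=k,fy=k,interpolation=cv2.INTER_CUBIC)
    def poly(P,col): cv2.polylines(im,[(((np.array([proj(s,q) for q in P])-o+.5)*k)).round().astype(np.int32)],True,col,1)
    for lx in(-.024,.024):
        for g in(-1,1): poly([U(lx+a,g*b,.018) for a,b in((-.006,.028),(.006,.028),(.006,.045),(-.006,.045))],(0,0,255))
    a=np.linspace(0,6.28,24); poly([U(-.01+.012*np.cos(t),.012*np.sin(t),.020) for t in a],(0,255,255))
    poly([U(.036,y,z) for y,z in((-.018,0),(.018,0),(.018,.012),(-.018,.012))],(255,0,255))
    K=lambda x,y,z:p+M@[x,y,.0114-z]   # keeper long along tool x
    poly([K(x,y,.004) for x,y in((-.035,-.024),(-.030,-.024),(-.030,-.034),(-.018,-.034),(-.018,-.024),(.018,-.024),(.018,-.034),(.03,-.034),(.03,-.024),(.035,-.024),(.035,.024),(.03,.024),(.03,.034),(.018,.034),(.018,.024),(-.018,.024),(-.018,.034),(-.03,.034),(-.03,.024),(-.035,.024))],(255,200,0))
    out.append(im)
cv2.imwrite("pics/%s.png"%name,np.hstack(out))
E
python3 ov.py .572 -.227 -162.4 c7
```

```text
[ 0.5919 -0.2204  0.0926] F [ 0.7 -0.8 -0.3] 0.011543325746952658 19.375
[[ 0.951  0.309  0.002]
 [ 0.309 -0.951 -0.001]
 [ 0.002  0.002 -1.   ]]
q [-0.27  0.71  0.84  1.71 -0.61  1.   -0.47] jaw az -72.0181579631647
```

View pics/c7.png

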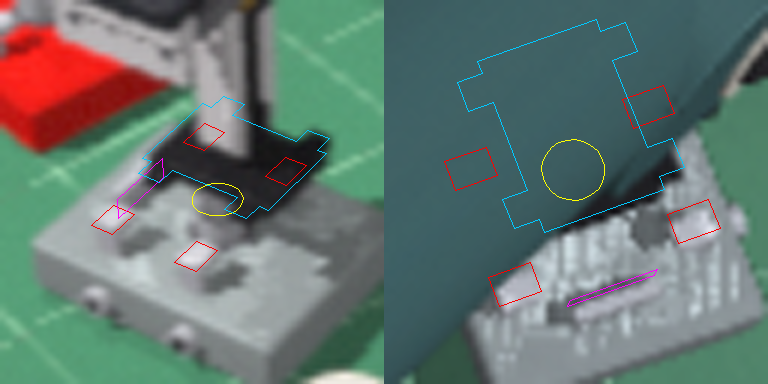

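Request:
send_rows(plan=[[0,[-0.02,-0.02,-0.3],[0,0,-0.06]],[0,[0,0,-0.25],[0,0,0]],[0,[0,0,-0.2],[0,0,0]],[0,[0,0,-0.1],[0,0,0]],[0,[0,0,0],[0,0,0]]])

```text
time_s: 20.1
position: [0.5921, -0.2212, 0.0579]
tcp_rot: [0.988, 0.154, 0.003, 0.001]
force: [-1.4, 1.4, 8.0]
width: 0.0117
```

```bash
python3 st.py
```

```text
[ 0.5921 -0.2212  0.0579] F [-1.4  1.4  8. ] 0.011685400110014923 20.1
[[ 0.953  0.304  0.005]
 [ 0.304 -0.953 -0.001]
 [ 0.005  0.003 -1.   ]]
q [-0.25  0.75  0.81  1.73 -0.65  0.95 -0.44] jaw az -72.27387765866612
```

Request:
send_rows(plan=[[0,[-0.02,0,-0.12],[0,0.05,0]],[0,[0,0,-0.08],[0,0,0]],[0,[0,0,-0.04],[0,0,0]],[0,[0,0,0],[0,0,0]]])

```text
time_s: 20.6
position: [0.5922, -0.2211, 0.0497]
tcp_rot: [0.988, 0.154, 0.001, -0.0]
force: [-2.9, 2.1, 10.8]
width: 0.0117
```

```bash
python3 st.py
```

```text
[ 0.5922 -0.2211  0.0497] F [-2.9  2.1 10.8] 0.011652388336568693 20.6
[[ 0.952  0.305  0.003]
 [ 0.305 -0.952  0.001]
 [ 0.003  0.    -1.   ]]
q [-0.24  0.76  0.8   1.73 -0.66  0.94 -0.44] jaw az -72.2413447887381
```

Request:
send_rows(plan=[[0,[-0.1,-0.03,0],[0,0,0]],[0,[-0.1,-0.03,-0.01],[0,0,0]],[0,[-0.1,-0.03,-0.01],[0,0,0]],[0,[0,0,0],[0,0,0]]])

```text
time_s: 21.1
position: [0.586, -0.224, 0.0516]
tcp_rot: [0.988, 0.156, 0.007, 0.001]
force: [-7.6, 1.4, 10.0]
width: 0.0115
```

```bash
python3 st.py
```

```text
[ 0.586  -0.224   0.0516] F [-7.6  1.4 10. ] 0.011521251511949182 21.1
[[ 0.951  0.308  0.014]
 [ 0.308 -0.951  0.   ]
 [ 0.013  0.004 -1.   ]]
q [-0.24  0.74  0.8   1.75 -0.66  0.92 -0.42] jaw az -72.06675684573952
```

```bash
python3 - <<'E'
from h import *
s=snapshot("scene");o=proj(s,[.575,-.225,.05]).astype(int)
cv2.imwrite("pics/c8.png",cv2.resize(s["img"][o[1]-32:o[1]+32,o[0]-40:o[0]+40,::-1],None,fx=9,fy=9,interpolation=cv2.INTER_CUBIC))
E
```

```text
(no output)
```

View pics/c8.png

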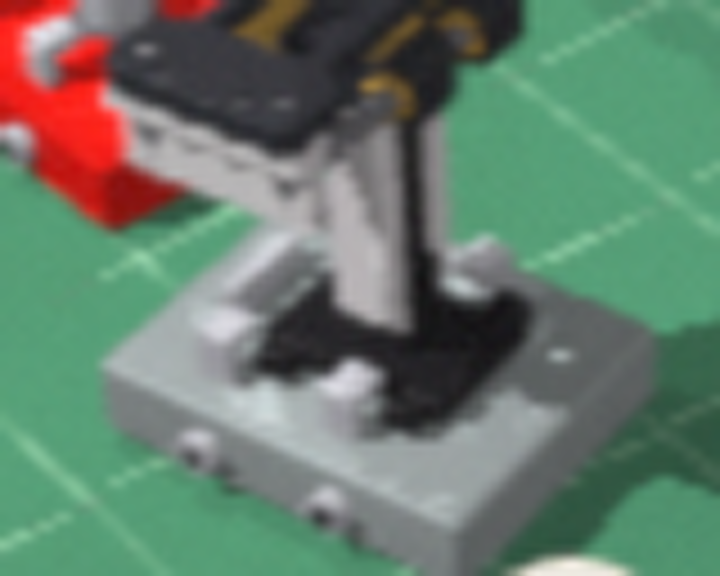

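Request:
send_rows(plan=[[0,[0,0,-0.06],[0,0.16,0]],[0,[0,0,-0.05],[0,0,0]],[0,[0,0,0],[0,0,0]]])

```text
time_s: 21.52
position: [0.5862, -0.224, 0.0497]
tcp_rot: [0.988, 0.156, 0.001, -0.001]
force: [-3.9, 1.6, 10.0]
width: 0.0118
```

```bash
python3 st.py
```

```text
[ 0.5862 -0.224   0.0497] F [-3.9  1.6 10. ] 0.011763457864903784 21.525
[[ 0.951  0.308  0.001]
 [ 0.308 -0.951  0.003]
 [ 0.002 -0.002 -1.   ]]
q [-0.24  0.75  0.8   1.74 -0.66  0.93 -0.43] jaw az -72.05508910028158
```

Request:
send_rows(plan=[[0,[0,0,-0.05],[0,0,0]],[0,[0,0,-0.03],[0,0,0]],[0,[0,0,0],[0,0,0]]])

```text
time_s: 21.9
position: [0.5862, -0.224, 0.0496]
tcp_rot: [0.988, 0.156, 0.001, -0.003]
force: [-3.5, 1.4, 10.0]
width: 0.0118
```

Request:
send_rows(plan=[[0,[-0.1,-0.03,-0.06],[0,0.03,0]],[0,[-0.1,-0.03,-0.06],[0,0.03,0]]])

```text
time_s: 22.15
position: [0.5856, -0.2243, 0.0489]
tcp_rot: [0.987, 0.158, 0.005, -0.003]
force: [9.2, 12.6, 31.9]
width: 0.0118
```

```bash
python3 st.py
```

```text
[ 0.5856 -0.2243  0.0489] F [ 9.2 12.6 31.9] 0.011808181945181179 22.15
[[ 0.95   0.312  0.01 ]
 [ 0.312 -0.95   0.007]
 [ 0.012 -0.004 -1.   ]]
q [-0.23  0.75  0.79  1.75 -0.66  0.93 -0.41] jaw az -71.83292535015183
```

Request:
send_rows(plan=[[0,[0,0,0.01],[0,0.12,0]],[0,[-0.18,-0.03,-0.02],[0,0,-0.05]]])

```text
time_s: 22.4
position: [0.581, -0.2254, 0.0502]
tcp_rot: [0.988, 0.157, 0.003, -0.003]
force: [7.0, 0.9, 11.1]
width: 0.0119
```

```bash
python3 st.py
```

```text
[ 0.581  -0.2254  0.0502] F [ 7.   0.9 11.1] 0.011942977728183087 22.4
[[ 0.951  0.309  0.004]
 [ 0.309 -0.951  0.007]
 [ 0.006 -0.005 -1.   ]]
q [-0.23  0.74  0.79  1.75 -0.66  0.93 -0.41] jaw az -71.99115004865673
```

Request:
send_rows(plan=[[0,[-0.17,-0.03,-0.03],[0,0.04,-0.03]]])

```text
time_s: 22.52
position: [0.5761, -0.2267, 0.0499]
tcp_rot: [0.988, 0.156, 0.003, -0.003]
force: [6.6, 1.0, 10.5]
width: 0.0121
```

```bash
python3 st.py
```

```text
[ 0.5761 -0.2267  0.0499] F [ 6.6  1.  10.5] 0.012085141528330652 22.525
[[ 0.952  0.307  0.005]
 [ 0.307 -0.952  0.006]
 [ 0.006 -0.004 -1.   ]]
q [-0.23  0.74  0.8   1.77 -0.66  0.92 -0.41] jaw az -72.10597700617532
```

Request:
send_rows(plan=[[0,[-0.15,-0.04,-0.03],[0,0.04,-0.04]]])

```text
time_s: 22.65
position: [0.5721, -0.2282, 0.0496]
tcp_rot: [0.988, 0.154, 0.003, -0.002]
force: [7.2, 2.9, 10.3]
width: 0.0118
```

Request:
send_rows(plan=[[0,[-0.12,-0.04,-0.03],[0,0.04,-0.03]]])

```text
time_s: 22.78
position: [0.5707, -0.2289, 0.0497]
tcp_rot: [0.988, 0.154, 0.004, -0.002]
force: [17.4, 9.0, 15.4]
width: 0.0119
```

```bash
python3 st.py
```

```text
[ 0.5707 -0.2289  0.0497] F [17.4  9.  15.4] 0.011923801691981374 22.775
[[ 0.953  0.304  0.008]
 [ 0.304 -0.953  0.006]
 [ 0.009 -0.003 -1.   ]]
q [-0.23  0.73  0.8   1.78 -0.66  0.91 -0.4 ] jaw az -72.3289884679307
```

Request:
send_rows(plan=[[0,[-0.15,-0.05,-0.03],[0,0.08,0]]])

```text
time_s: 22.9
position: [0.5694, -0.2293, 0.0502]
tcp_rot: [0.988, 0.155, 0.005, -0.003]
force: [21.0, 10.7, 15.9]
width: 0.0117
```

Request:
send_rows(plan=[[0,[0,0,0],[0,0.08,0]],[0,[0,0,0],[0,0,0]],[0.5,[0,0,0],[0,0,0]],[0.5,[0,0,0],[0,0,0]],[0.5,[0,0,0],[0,0,0]],[0.5,[0,0,0],[0,0,0]],[0.5,[0,0,0],[0,0,0]],[0.5,[0,0,0],[0,0,0]]])

```text
time_s: 23.9
position: [0.57, -0.2291, 0.05]
tcp_rot: [0.988, 0.155, 0.002, -0.003]
force: [-0.5, -0.1, -0.4]
width: 0.0469
```

```bash
python3 st.py
```

```text
[ 0.57   -0.2291  0.05  ] F [-0.5 -0.1 -0.4] 0.04693755103830149 23.9
[[ 0.952  0.307  0.003]
 [ 0.307 -0.952  0.007]
 [ 0.005 -0.006 -1.   ]]
q [-0.23  0.73  0.8   1.78 -0.66  0.92 -0.4 ] jaw az -72.13068500981755
```

Released with no force left on the tool. I'll retreat straight up, swing aside to +y and look.

Request:
send_rows(plan=[[0.5,[0,0,0.4],[0,0,0]],[0.5,[0,0,0.8],[0,0,0]],[0.5,[0,0,0.9],[0,0,0]],[0.5,[0,0.4,0.9],[0,0,0]],[0.5,[0,1,0.3],[0,0,0]],[0.5,[0,1,0],[0,0,0]],[0.5,[0,1,0],[0,0,0]],[0.5,[0,1,0],[0,0,0]],[0.5,[0,1,0],[0,0,0]],[0.5,[0,1,0],[0,0,0]]])

```text
time_s: 25.15
position: [0.5687, 0.0294, 0.1969]
tcp_rot: [0.989, 0.151, 0.005, -0.003]
force: [0.5, -0.2, -0.0]
width: 0.0472
```

Request:
send_rows(plan=[[0.5,[0,1,0],[0,0,0]],[0.5,[0,1,0],[0,0,0]],[0.5,[0,0.5,0],[0,0,0]],[0.5,[0,0,0],[0,0,0]]])

```text
time_s: 25.65
position: [0.5685, 0.1344, 0.2005]
tcp_rot: [0.988, 0.152, 0.007, -0.004]
force: [-0.4, -0.9, -0.4]
width: 0.0472
```

```bash
python3 - <<'E'
from h import *
np.set_printoptions(precision=4,suppress=True)
s=snapshot("scene");t=snapshot("top")
f=lambda im,o,k:cv2.resize(im[o[1]:o[1]+64,o[0]:o[0]+64,::-1],None,fx=k,fy=k,interpolation=cv2.INTER_CUBIC)
os=proj(s,[.575,-.225,.05]).astype(int)-32;ot=proj(t,[.575,-.225,.05]).astype(int)-32;print(os,ot)
cv2.imwrite("pics/c9.png",np.hstack([f(s["img"],os,6),f(t["img"],ot,6)]))
for c,n in((s,"s"),(t,"t")):
  for th,z in(("keeper_mid",.042),("keeper_fin",.078),("seat",.034),("tape_roll",0),("glue_pot",0),("carton",0)):
    for r in finder.tip_of(c,th)[:4]:
      P=at(c,r["xy"],z)
      if th[0]in"tgc" or abs(P[1]+.225)<.06: print(n,th,round(r["p"],2),P)
E
```

```text
[236 230] [341 213]
s keeper_mid 0.62 [ 0.5817 -0.2267  0.042 ]
s keeper_fin 0.91 [ 0.5743 -0.2202  0.078 ]
s seat 0.74 [ 0.3649 -0.1803  0.034 ]
s seat 0.62 [ 0.5703 -0.2246  0.034 ]
s seat 0.53 [ 0.5859 -0.2121  0.034 ]
s tape_roll 0.66 [0.7764 0.0592 0.    ]
s glue_pot 0.62 [ 0.7303 -0.2705  0.    ]
s carton 0.6 [0.7492 0.247  0.    ]
t keeper_mid 0.93 [ 0.5677 -0.2317  0.042 ]
t keeper_fin 0.84 [ 0.5623 -0.2307  0.078 ]
t seat 0.76 [ 0.3602 -0.1944  0.034 ]
t seat 0.62 [ 0.5718 -0.2269  0.034 ]
t tape_roll 0.79 [0.7709 0.0562 0.    ]
t glue_pot 0.82 [ 0.7391 -0.2816  0.    ]
```

View pics/c9.png

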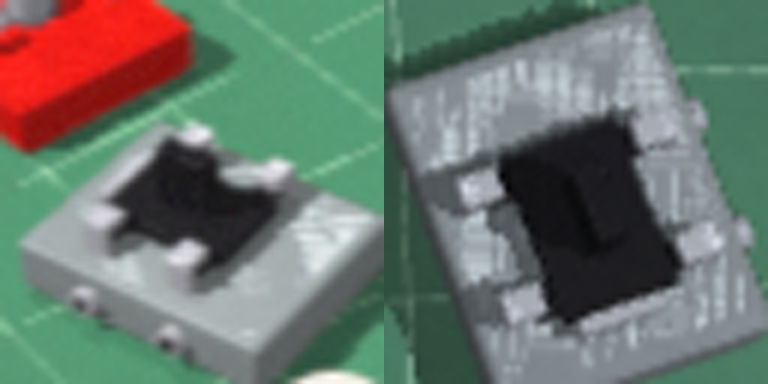

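The keeper lies flat and fin up. All four ears are under the lips and the plate end is against the stop wall, at about (625,318) in the right-hand picture. Handing in.

```bash
python3 -c "
from bench import order
print(order.hand_in())"
```

```text
the job is handed in; nothing more can be done
None
```

I finished the job and handed it in at about 26 s of the 64 s allowed; the hand-in gives no verdict. I lifted the keeper from the mould, toppled it onto its back on the clear patch and let go. Then I took it by the fin, pressed the plunger down, slid the keeper under the lugs to the stop and released it.

**Last checks:**
- **At the stop:** the push force rose to about 23 N and the slide all but stalled.
- **After release:** the force on the tool fell to about zero.
- **Pictures:** both views show the keeper flat and fin up, its four ears under the lips and its end at the stop wall. I could not read the plunger's travel directly; with the keeper held down it pushed back with about 10–11 N, close to the 12 N expected when flush.
- **Bystanders:** the tape roll, glue pot and carton are where they were, within the finder's scatter of about 10 mm. The carton was rechecked in the side view only.

**What disagreed or went wrong:**
- The two cameras differed by about 5–8 mm on the mould and the unit. I used a position between them and let the stop set the final place.
- By that estimate the stop came 2–3 mm late. That fits the position error, but I did not measure it independently.
- The first slide stalled because I pressed too hard (about 32 N), so I eased off and it went on.

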